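One keepsake token from the stall's dispenser

ROBOT

A 6-joint arm with a two-finger parallel gripper is mounted at the origin on the work surface. World frame = base frame: x ahead of the robot, y to its left, z up, the work surface at z = 0. Lengths are in mm, angles in rad, forces in N, time in s.
With the tool pointing down it reaches from about 350 to 975 mm from the base axis. Payload 7.1 kg.
Tool frame: the origin (TCP) lies at the very end of the fingers, on their centre line; the grasp point (between the pads) lies 19 mm behind it; z points along the fingers, x is the direction in which the jaws open and shut, and the axes are right-handed (so a half turn about z gives the same grasp; the last joint's range is limited). The gripper opens to 88 mm and grips with 3 to 60 N. Pads are 20 mm wide; open, the fingers measure 115 mm over their backs; the gripper's body (75 mm by 178 mm) begins 61 mm behind the grasp point.
Start: joints at [-1.254, 0.423, 1.63, -0, 1.089, -0.019], TCP at [205.97, -590.069, 222.675] pointing down, gripper open.
Joint ranges: [-3, 3], [-0.9, 2.11], [0.09, 2.58], [-1.31, 4.45], [0.11, 2.69], [-2.54, 2.54]. Speed limits (rad/s): [2.39, 2.39, 3.01, 3.14, 3.14, 3.14].

INTERFACE

Orientations are given as a rotation vector (axis times angle).
In Python, from workcell import ctrl gives the robot as it stands. The module is installed in compiled form; this text tells all that it offers.
- The arm moves only by the tool move_arm, never from a script. Its argument "motion" is a list of rows, each a list of 2 entries, a list of its own where there are three numbers: the shift along the tool's x, y, z normalised to -1 to 1, where 1 is 150 mm, then the turn, a rotation vector about the tool's x, y, z normalised to -1 to 1, where 1 is 60 degrees. In form: [[[x, y, z], [rx, ry, rz]], ...]. A call has exactly 5 rows; each row is the pose to reach, as a shift and turn from the pose commanded when the call began, along the tool's axes at that moment; what a row does not reach only later rows make up. A row lasts 1/8 s, in which the tool goes at most 62.5 mm and 10.7 degrees, less where a joint would pass 70% of its speed; a pose out of reach is approached as far as the arm can. A call with a number of a shift or a turn outside -1 to 1 is refused whole. A call with a gripper value outside its range is refused whole. "gripper" is the opening, from 0 (shut) to 1 (fully open), set as the call begins (left out, the last holds). The fingers move at their own pace and stop on an object; the grip force is fixed at half the most. Time passes only in rows, so rows that repeat a pose let the fingers close, or fill a call up. It gives the time, the measured TCP pose, the force and the opening at its end, in the units of the state.
- ctrl.get_obs(): the state, without advancing time (a new reading comes with each control period).
- ctrl.get_image(name): name is "side" or "top"; returns a dict with "pixels" (420x560x3 uint8, red, green, blue), "camera_matrix" (3x3 intrinsics, pixels), "D" ([k1, k2, p1, p2, k3] as OpenCV has them; the pictures are not rectified), "R" (3x3) and "t" (3): a world point X has camera coordinates R X + t. Camera axes: x right, y down, z forward; pixel columns grow to the right and rows downward; lengths in mm; the calibration is good to about 2 mm. A picture is of the moment at which its call begins. There is no depth.
- ctrl.close_job(): hands the job in, once; it reports no verdict.
Trained networks look in the newest picture that a camera, given by its name, has taken for a name from the list of things; names that differ only in an ending like _2 or _b are one class to them, and where a whole thing is asked for, a point or a joint stands for the part that bears it (a point fixed in the world has none). Each returns a list of dicts, best first, with "p" (0 to 1); they miss things now and then, are a little off and sometimes report something else, mostly with a low value. They report only what shows in the picture. A call takes as long as a camera call. They do not tell look-alikes from the thing itself.
- ctrl.boxes_of(camera, name): "location" ([x, y, z] in mm, in world coordinates, good to about 4 mm: the middle of the surface that is visible of it).
- ctrl.regions_of(camera, name): "mask" (420x560 bool, what is visible of it).
- ctrl.pinpoint(camera, name): "location" ([x, y, z] in mm, in world coordinates, good to about 4 mm: a listed point, or the origin of a listed thing).
The state is a dict: "t": time; "qpos": joint angles; "qvel": joint speeds; "joint_torque": joint torques, N m; "ee_pos": TCP position; "orientation": TCP orientation; "ft_force": force on the tool from outside, world axes, zero at the start; "moment": the same for the moment, N m; "width": finger opening in mm.
Only numpy, scipy, OpenCV 4.12 (cv2) and the standard library are available. Lean on these libraries where they do the work, as an engineer would, in place of code of your own. Each camera call takes 0.05 s, during which the arm holds its last target.

TASK

Press the red plunger of the token dispenser all the way down once and let it come back up, so that a single wooden token slides out; then push that token along the table until it lies flat and wholly on the green felt round. Only press and push: do not lift the token, let no second token out, and leave the figures and the jar on the stall standing where they are.

Things in the scene. Friction and masses are not known exactly. Their poses are not given: they have to be found in the camera images.
- dispenser: Fixed token dispenser: open-topped plywood magazine (54 mm wide, 42 mm tall, 3 mm floor) with three stacked wooden tokens, and behind it a green housing (54 mm wide, 40 mm tall). Origin on the table under the stack's centre; x points from the outlet back to the plunger, z up. Spans x -28 mm (floor edge; magazine front at -25 mm) to +110 mm, and 32 mm to each side.
- outlet (a point): Point on the table in front of the dispenser, 70 mm from its origin along its -x, about where the ejected token comes to lie. The outlet is a slot 16 mm high at the foot of the magazine's front: one token at a time slides out through it.
- plunger_top (a point): Centre of the top of the red plunger cap (34 mm across, 10 mm thick), 62 mm behind the dispenser's origin along its +x and 76 mm above the table when up. Moves with the plunger. Pressed straight down.
- plunger (a joint): How far the plunger is down, m: 0 up, 0.024 fully down on its stop. A spring returns it: 2 N at the top, 8 N at the bottom. It drives a slide (2.9 mm per mm) that pushes the lowest token out; it is clear of the magazine only at the bottom of the travel. When the plunger is back up the rest of the stack drops and the next token is ready.
- token0: The lowest wooden token of the stack, the one that comes out: dark wooden disc, 40 mm across, 12 mm thick, with a yellow painted spot on its top, about 16 g. Origin at the centre of its underside, z up.
- token1: The second token from below, same size; stays in the magazine. Origin at the centre of its underside.
- token2: The third, topmost token from below, same size; stays in the magazine. Origin at the centre of its underside.
- pad_green: Green felt round lying on the table, 90 mm across, 1 mm thick, origin at its centre on the table. Offers no obstacle to a token being slid onto it.
- pad_blue: Blue felt round of the same size on the other side; not the one wanted.
- owl_black: Bystander: black owl figure, 46 mm across, 90 mm tall. Origin at the centre of its underside.
- tree_wood: Bystander: flat wooden tree figure on a 45 x 75 mm foot, 121 mm tall. Origin at the centre of its underside.
- owl_brown: Bystander: brown owl figure, 39 mm across, 77 mm tall. Origin at the centre of its underside.
- bird_red: Bystander: red bird on a round foot, 34 mm across, 51 mm tall. Origin at the centre of its underside.
- bird_white: Bystander: white bird on a round foot, 34 mm across, 51 mm tall. Origin at the centre of its underside.
- turtle: Bystander: small clay turtle, 70 mm long, 24 mm tall. Origin at the centre of its underside.
- bead_jar: Bystander: amber bead jar with yellow cap, 52 mm across, 70 mm tall. Origin at the centre of its underside.
Not all that is in view belongs to the job. What is shaped like the dispenser but pink is not meant. What is shaped like the token2 but orange is not meant.

How it is judged (in metres and radians):
On the way, in this order (a step that is already met when the one before it is completed fails the run):
1. the plunger is pressed fully down (value of joint plunger above 0.0215 m), for 0.02 s.
2. the plunger is back up and one token lies out in front of the dispenser (value of joint plunger below 0.004 m and x of token0 in the frame of dispenser below -0.045 m and height (world z) of token0 below 0.004 m), for 0.2 s.
At the end, for the whole second after the job is handed in: The ejected token lies flat and still on the table with its centre within 26 mm of the green round's centre; the plunger is up and the other two tokens are in the magazine (within 10 mm of its axis) (horizontal distance between token0 and pad_green below 0.026 m and height (world z) of token0 below 0.004 m and angle between token0's own z axis and vertical below 0.1 rad and linear speed of token0 below 0.02 m/s and value of joint plunger below 0.004 m and horizontal distance between each of token1, token2 and dispenser below 0.01 m); the robot touches nothing.
It fails at once if the token is lifted (more than 20 mm off the table) (height (world z) of token0 above 0.02 m).
It fails at once if a second token leaves the magazine (distance of any of token1, token2 from where it was at the start of the episode above 0.03 m).
It fails at once if a figure or the jar is displaced more than 20 mm or tipped over (distance of any of owl_black, tree_wood, owl_brown, bird_red, bird_white, turtle, bead_jar from where it was at the start of the episode above 0.02 m or angle between any of owl_black, tree_wood, owl_brown, bird_red, bird_white, turtle, bead_jar's own z axis and vertical above 0.5 rad).
It also fails if it takes over 61 s, if anything falls off the work surface, if the arm or the gripper's body presses on something with over 40 N, if the wrist force passes 120 N, or if a joint passes its speed limit or range.

## Working session

There is one attempt and no reset: what is moved stays moved. The work goes in short steps, Python scripts to look and compute and a tool call to move; the robot and the scene stay as the last step left them, time stands still between calls to the robot, and variables do not carry over. Pictures are saved under pics/ and viewed, and the job is handed in when it is done.

Besides the shell and the picture viewer there is one more tool, called after "Call:" by a JSON object that holds its "method" and its "body". move_arm: Moves the arm, as the interface text tells. Its arguments: {"type":"object","properties":{"motion":{"type":"array","items":{"type":"array"}},"gripper":{"type":"number"}},"required":["motion"]}

```bash
mkdir -p pics
python3 - <<'E'
from workcell import ctrl
import cv2
for c in ("side","top"):
    im=ctrl.get_image(c); cv2.imwrite(f"pics/{c}0.png",im["pixels"][:,:,::-1])
    print(c,im["R"],im["t"],im["camera_matrix"],im["D"])
    for n in ["dispenser","outlet","plunger_top","token0","pad_green","pad_blue","owl_black","tree_wood","owl_brown","bird_red","bird_white","turtle","bead_jar"]:
        print(n,[([round(float(v)) for v in d["location"]],round(float(d["p"]),2)) for d in ctrl.pinpoint(c,n)[:3]])
o=ctrl.get_obs();print(o)
E
```

```text
side [[ 0.98552645 -0.1693259   0.00814601]
 [-0.09996035 -0.61926512 -0.77879307]
 [ 0.13691438  0.76670689 -0.62722803]] [-554.23423736  135.03904281 1055.63844183] [[442.41447432   0.         283.57972092]
 [  0.         442.41447432 206.2086617 ]
 [  0.           0.           1.        ]] [-0.08809303  0.          0.          0.          0.        ]
dispenser [([589, 88, 1], 0.92), ([603, -76, 4], 0.62)]
outlet []
plunger_top [([650, 92, 73], 0.6), ([667, -84, 75], 0.56)]
token0 [([603, -77, 27], 0.69), ([621, -173, 4], 0.53)]
pad_green [([496, -233, 0], 0.89), ([463, -446, 3], 0.72), ([607, -78, 0], 0.58)]
pad_blue [([463, 210, 4], 0.81)]
owl_black [([664, -82, 75], 0.2)]
tree_wood [([695, -258, 2], 0.6)]
owl_brown [([373, -321, 2], 0.57)]
bird_red [([389, 48, 1], 0.72)]
bird_white [([584, 403, 2], 0.45), ([459, -446, 2], 0.2)]
turtle [([461, -446, 3], 0.64)]
bead_jar [([380, 336, 6], 0.86)]
top [[ 0.01051515 -0.99969907  0.02216321]
 [-0.98719896 -0.01390616 -0.1588862 ]
 [ 0.15914659 -0.02020878 -0.98704811]] [ -15.92834305  538.41368747 1166.08107197] [[459.06144394   0.     
[... 652 characters left out ...]
 0], 0.65)]
bead_jar [([380, 336, -3], 0.95)]
{'t': 1.4, 'qpos': array([-1.25395653e+00,  4.23154097e-01,  1.62990105e+00, -1.63358719e-05,
        1.08861260e+00, -1.89944053e-02]), 'qvel': array([ 0.00018986, -0.00055977,  0.00017403,  0.00022361,  0.0023598 ,
       -0.00031773]), 'joint_torque': array([ 2.33904730e-04, -5.44573402e+01, -2.74042439e+01,  6.44729147e-02,
        1.68480654e-02, -2.25532779e-05]), 'ee_pos': array([ 205.988407  , -590.05227497,  222.64084558]), 'orientation': array([-2.56144446e+00,  1.81890059e+00,  1.08366910e-04]), 'ft_force': array([0.29457782, 0.06363593, 0.58871792]), 'moment': array([ 0.03509782, -0.0285964 ,  0.03584671]), 'width': 87.63111365070588}
```

View pics/side0.png

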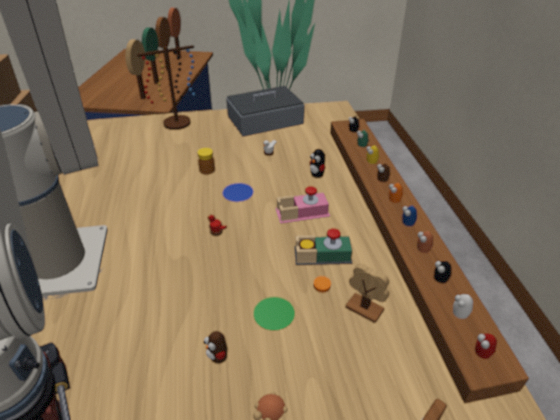

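View pics/top0.png

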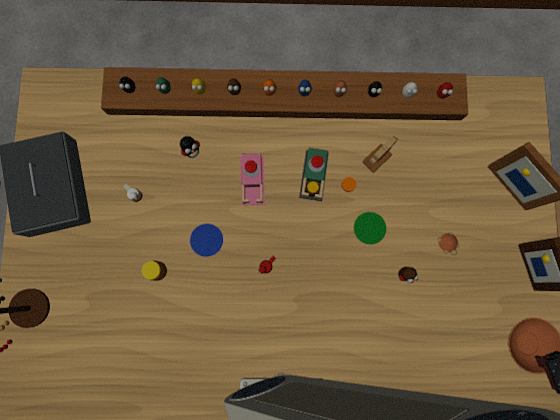

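```bash
cat > h.py <<'E'
import numpy as np,cv2
def ray(im,uv,z):
    p=cv2.undistortPoints(np.array([[uv]],float),im["camera_matrix"],np.array(im["D"]))[0,0]
    R=im["R"];C=-R.T@im["t"];d=R.T@np.array([p[0],p[1],1]);return C+d*(z-C[2])/d[2]
def blob(im,lo,hi,u0,v0,u1,v1):
    h=cv2.cvtColor(im["pixels"],cv2.COLOR_RGB2HSV);m=cv2.inRange(h,lo,hi)
    k=np.zeros_like(m);k[v0:v1,u0:u1]=m[v0:v1,u0:u1]
    n,l,s,c=cv2.connectedComponentsWithStats(k);i=1+np.argmax(s[1:,4]);return c[i],s[i]
E
python3 - <<'E'
from h import *
from workcell import ctrl
t=ctrl.get_image("top");s=ctrl.get_image("side")
for im,bx in((t,(300,145,335,200)),(s,(295,225,355,265))):
    c,st=blob(im,(0,150,90),(8,255,255),*bx);print("cap",c,st,ray(im,c,73),ray(im,c,76))
    c,st=blob(im,(20,130,110),(32,255,255),*bx);print("spot",c,st,ray(im,c,39))
for im,bx in((t,(345,200,400,250)),(s,(245,290,305,340))):
    c,st=blob(im,(45,120,50),(80,255,255),*bx);print("pad",c,st,ray(im,c,1))
c=np.hstack([cv2.resize(t["pixels"][135:215,290:370],(400,400)),cv2.resize(s["pixels"][215:295,290:370],(400,400))])
cv2.imwrite("pics/z.png",c[:,:,::-1])
E
```

```text
cap [316.64 160.58] [311 155  12  12 100] [665.41768681 -82.7354734   73.        ] [664.59464516 -82.48321938  76.        ]
spot [312.45263158 186.53684211] [307 181  12  12  95] [603.16216384 -74.44241387  39.        ]
cap [333.37254902 233.07843137] [327 229  13  10 102] [666.11719384 -83.14581749  73.        ] [665.03991029 -86.30737428  76.        ]
spot [306.55045872 243.64220183] [300 239  14  10 109] [605.22956916 -73.33600362  39.        ]
pad [369.64814815 227.79012346] [354 212  32  32 810] [ 499.04692073 -233.34675255    1.        ]
pad [273.78813559 313.23728814] [255 298  39  31 944] [ 500.74948116 -234.62571465    1.        ]
```

View pics/z.png

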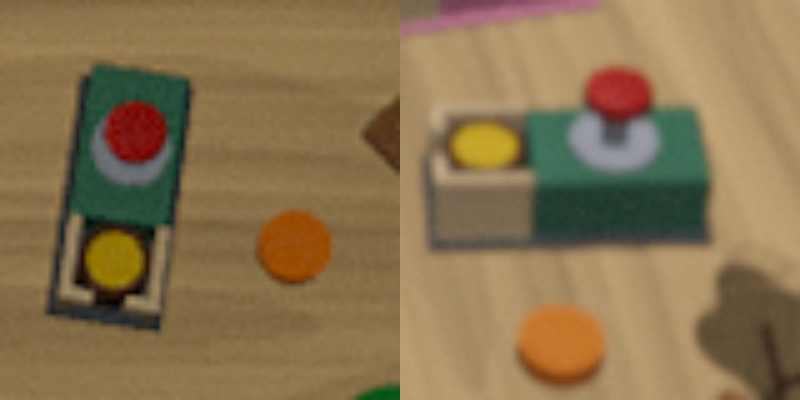

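Call:
{"method": "move_arm", "body": {"motion": [[[-0.1,-0.2,0],[0,0,-0.17]],[[-0.2,-0.4,0],[0,0,-0.34]],[[-0.3,-0.6,0],[0,0,-0.51]],[[-0.4,-0.8,0],[0,0,-0.68]],[[-0.54,-1,0],[0,0,-0.85]]], "gripper": 0}}

```text
t: 2.12
ee_pos: [321.7, -463.6, 222.8]
orientation: [3.096, -0.53, 0.001]
ft_force: [0.3, 0.3, -0.2]
width: 41.0
```

```bash
cat > st.py <<'E'
import sys
from scipy.spatial.transform import Rotation as Ro
from h import *
from workcell import ctrl
def st(tgt,ang=None):
    o=ctrl.get_obs();M=Ro.from_rotvec(o["orientation"]).as_matrix()
    print("t",round(o["t"],2),"p",o["ee_pos"].round(1),"F",o["ft_force"].round(1),"w",round(o["width"],1),"xang",np.degrees(np.arctan2(M[1,0],M[0,0])).round(1),"z",M[:,2].round(3))
    print("units",(M.T@(np.array(tgt)-o["ee_pos"])/150).round(3))
if __name__=="__main__": st([float(a) for a in sys.argv[1:4]])
E
python3 st.py 665 -83.5 110
```

```text
t 2.12 p [ 321.7 -463.6  222.8] F [ 0.3  0.3 -0.2] w 41.0 xang -19.4 z [ 0. -0. -1.]
units [ 1.315 -3.151  0.752]
```

Call:
{"method": "move_arm", "body": {"motion": [[[0.08,-0.2,0],[0,0,-0.05]],[[0.16,-0.4,0],[0,0,-0.1]],[[0.25,-0.6,0],[0,0,-0.13]],[[0.33,-0.8,0],[0,0,-0.13]],[[0.42,-1,0],[0,0,-0.13]]]}}

```text
t: 2.75
ee_pos: [431.5, -343.5, 222.8]
orientation: [3.124, -0.327, 0.0]
ft_force: [-1.0, -0.8, 0.2]
width: 0.7
```

```bash
python3 st.py 665 -83.5 110
```

```text
t 2.75 p [ 431.5 -343.5  222.8] F [-1.  -0.8  0.2] w 0.7 xang -12.0 z [ 0. -0. -1.]
units [ 1.163 -2.018  0.752]
```

Call:
{"method": "move_arm", "body": {"motion": [[[0.11,-0.2,0],[0,0,0]],[[0.22,-0.4,0],[0,0,0]],[[0.33,-0.6,0],[0,0,0]],[[0.45,-0.8,0],[0,0,0]],[[0.57,-1,0],[0,0,0]]]}}

```text
t: 3.38
ee_pos: [546.4, -214.4, 222.8]
orientation: [3.124, -0.327, 0.0]
ft_force: [0.3, -0.5, 0.1]
width: 0.5
```

Call:
{"method": "move_arm", "body": {"motion": [[[0.12,-0.25,0.1],[0,0,0]],[[0.24,-0.5,0.2],[0,0,0]],[[0.36,-0.75,0.4],[0,0,0]],[[0.48,-1,0.6],[0,0,0]],[[0.58,-1,0.74],[0,0,0]]]}}

```text
t: 4.0
ee_pos: [662.4, -83.8, 110.1]
orientation: [-3.125, 0.322, 0.002]
ft_force: [0.4, 0.2, 1.0]
width: 0.5
```

```bash
python3 st.py 665 -83.5 110
```

```text
t 4.0 p [662.4 -83.8 110.1] F [0.4 0.2 1. ] w 0.5 xang -11.8 z [-0.001  0.    -1.   ]
units [ 0.016 -0.006  0.001]
```

Call:
{"method": "move_arm", "body": {"motion": [[[0.01,0,0.05],[0,0,0]],[[0.01,0,0.1],[0,0,0]],[[0.01,0,0.15],[0,0,0]],[[0.01,0,0.2],[0,0,0]],[[0.01,0,0.2],[0,0,0]]]}}

```text
t: 4.62
ee_pos: [662.8, -87.0, 81.3]
orientation: [-3.124, 0.328, 0.001]
ft_force: [-0.5, -0.4, 0.2]
width: 0.3
```

```bash
python3 st.py 665 -83.5 52
python3 - <<'E'
from h import *
from workcell import ctrl
t=ctrl.get_image("top");s=ctrl.get_image("side")
c=np.hstack([cv2.resize(t["pixels"][135:215,290:370],(400,400)),cv2.resize(s["pixels"][200:280,290:370],(400,400))])
cv2.imwrite("pics/z1.png",c[:,:,::-1])
E
```

```text
t 4.62 p [662.8 -87.   81.3] F [-0.5 -0.4  0.2] w 0.3 xang -12.0 z [-0.001  0.    -1.   ]
units [ 0.01  -0.026  0.195]
```

View pics/z1.png

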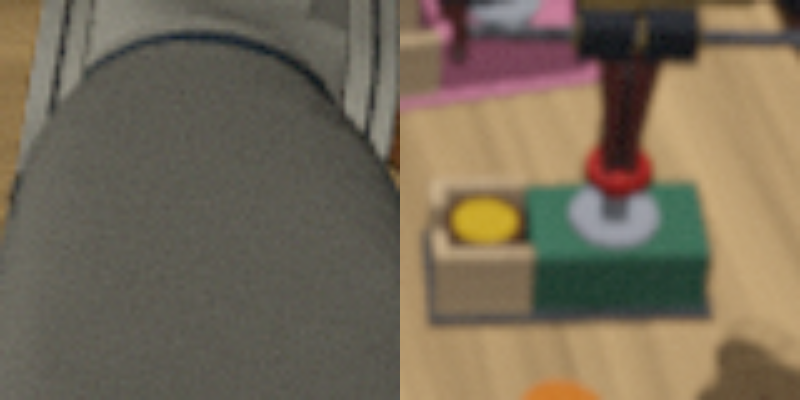

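The closed fingertips sit over the red cap (crop px 620,165), magazine and its yellow spot are clear. Pressing slowly.

Call:
{"method": "move_arm", "body": {"motion": [[[0.01,-0.02,0.03],[0,0,0]],[[0.01,-0.02,0.06],[0,0,0]],[[0.01,-0.02,0.09],[0,0,0]],[[0.01,-0.02,0.12],[0,0,0]],[[0.01,-0.02,0.15],[0,0,0]]]}}

```text
t: 5.35
ee_pos: [666.1, -84.1, 59.8]
orientation: [-3.124, 0.327, -0.002]
ft_force: [-0.5, 0.9, 8.8]
width: 0.2
```

Call:
{"method": "move_arm", "body": {"motion": [[[0,0,0.015],[0,0,0]],[[0,0,0.03],[0,0,0]],[[0,0,0.045],[0,0,0]],[[0,0,0.055],[0,0,0]],[[0,0,0.055],[0,0,0]]]}}

```text
t: 5.98
ee_pos: [666.2, -84.1, 52.3]
orientation: [-3.124, 0.327, -0.003]
ft_force: [-3.0, 2.2, 10.7]
width: 0.6
```

```bash
python3 st.py 665 -83.5 52
python3 - <<'E'
from h import *
from workcell import ctrl
s=ctrl.get_image("side")
cv2.imwrite("pics/z2.png",cv2.resize(s["pixels"][200:280,270:370],(800,600))[:,:,::-1])
E
```

```text
t 5.97 p [666.2 -84.1  52.3] F [-3.   2.2 10.7] w 0.6 xang -12.0 z [ 0.002  0.    -1.   ]
units [-0.009 -0.002  0.002]
```

View pics/z2.png

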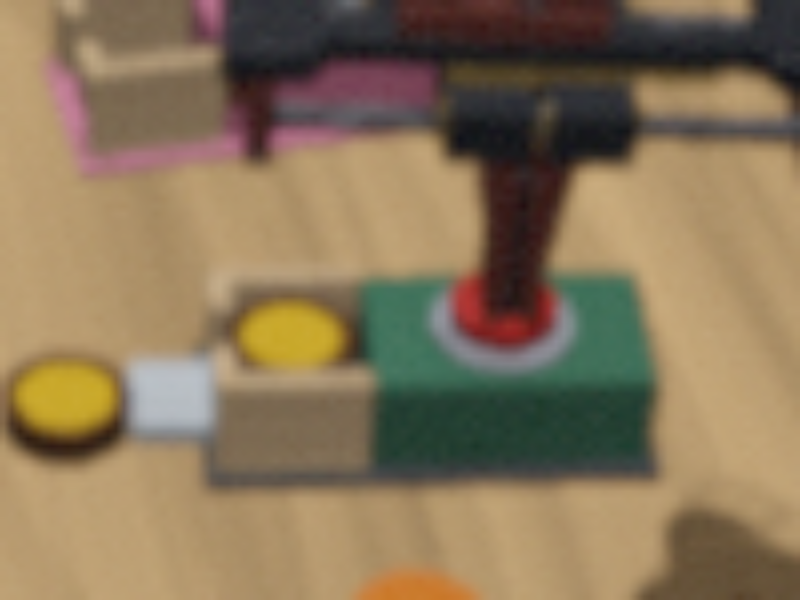

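Token out at crop (65,400), slide extended, cap nearly on the collar. A little further to be surely on the stop.

Call:
{"method": "move_arm", "body": {"motion": [[[0,0,0.01],[0,0,0]],[[0,0,0.015],[0,0,0]],[[0,0,0.02],[0,0,0]],[[0,0,0.02],[0,0,0]],[[0,0,0.02],[0,0,0]]]}}

```text
t: 6.65
ee_pos: [666.5, -84.1, 52.1]
orientation: [-3.124, 0.327, -0.004]
ft_force: [-9.3, 2.3, 32.7]
width: 0.4
```

On the stop (force rose to 33 N without travel). Releasing.

Call:
{"method": "move_arm", "body": {"motion": [[[0,0,-0.05],[0,0,0]],[[0,0,-0.1],[0,0,0]],[[0,0,-0.16],[0,0,0]],[[0,0,-0.24],[0,0,0]],[[0,0,-0.4],[0,0,0]]]}}

```text
t: 7.28
ee_pos: [664.1, -84.2, 107.3]
orientation: [3.124, -0.327, -0.005]
ft_force: [-0.2, -0.3, -0.0]
width: 0.1
```

Call:
{"method": "move_arm", "body": {"motion": [[[0,0,-0.1],[0,0,0]],[[0,0,-0.2],[0,0,0]],[[0,0,-0.3],[0,0,0]],[[0,0,-0.3],[0,0,0]],[[0,0,-0.3],[0,0,0]]], "gripper": 0.27}}

```text
t: 7.9
ee_pos: [665.1, -84.2, 152.5]
orientation: [-3.124, 0.327, 0.001]
ft_force: [-0.3, 0.0, 1.1]
width: 23.7
```

Run:
```python
from h import *
from workcell import ctrl
from st import st
s=ctrl.get_image("side");t=ctrl.get_image("top")
c,q=blob(s,(20,130,110),(32,255,255),265,220,298,275);print("token",c,q,ray(s,c,12))
for n in("top","side"):
  print([(d["location"].round() if hasattr(d["location"],"round") else d["location"],d["p"]) for d in ctrl.pinpoint(n,"token0")])
st([545,10,150])
c=np.hstack([cv2.resize(t["pixels"][135:235,270:370],(400,400)),cv2.resize(s["pixels"][200:300,260:360],(400,400))])
cv2.imwrite("pics/z3.png",c[:,:,::-1])
```

```text
token [277.70909091 252.45454545] [271 248  14  10 110] [536.69801342 -64.77725108  12.        ]
[]
[([605.3, -73.6, 16.7], 0.68), ([620.2, -171.6, 3.9], 0.51), ([539.0, -64.3, -6.0], 0.44)]
t 8.1 p [665.  -84.2 152.2] F [-0.5  0.6 -0.5] w 23.4 xang -12.0 z [-0.001  0.    -1.   ]
units [-0.913 -0.449  0.016]
```

View pics/z3.png

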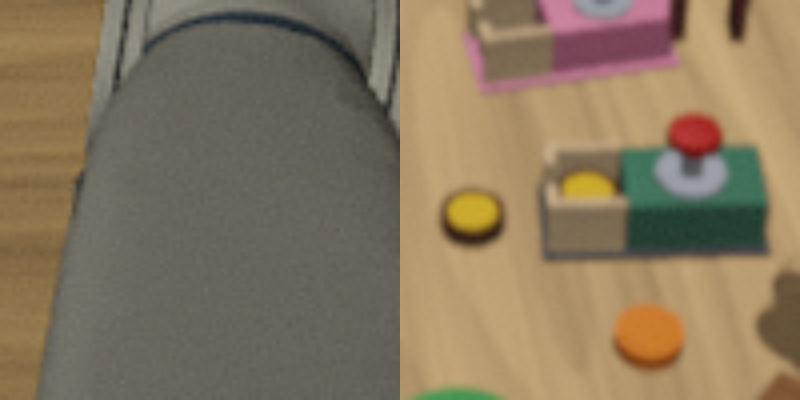

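Call:
{"method": "move_arm", "body": {"motion": [[[-0.18,-0.06,0],[0,0,0]],[[-0.36,-0.12,0],[0,0,0]],[[-0.54,-0.18,0],[0,0,0]],[[-0.72,-0.25,0],[0,0,0]],[[-0.87,-0.31,0],[0,0,0]]]}}

```text
t: 8.72
ee_pos: [546.2, -11.2, 152.6]
orientation: [-3.124, 0.327, 0.001]
ft_force: [-0.1, 0.2, 0.8]
width: 23.9
```

Call:
{"method": "move_arm", "body": {"motion": [[[0,0,0.2],[0,0,0]],[[0,0,0.4],[0,0,0]],[[0,0,0.6],[0,0,0]],[[0,0,0.75],[0,0,0]],[[0,0,0.85],[0,0,0]]]}}

```text
t: 9.35
ee_pos: [546.8, -11.7, 24.1]
orientation: [3.124, -0.327, -0.002]
ft_force: [-0.2, 0.6, 0.1]
width: 23.5
```

Run:
```python
from h import *
from workcell import ctrl
from st import st
s=ctrl.get_image("side");t=ctrl.get_image("top")
st([547.4,-11.2,6])
cv2.imwrite("pics/z4.png",np.vstack([cv2.resize(s["pixels"][160:310,220:370],(600,600))])[:,:,::-1])
```

```text
t 9.45 p [546.3 -11.7  23.9] F [ 0.2 -0.7  0.8] w 23.7 xang -12.0 z [-0.003  0.    -1.   ]
units [ 0.007 -0.005  0.12 ]
```

View pics/z4.png

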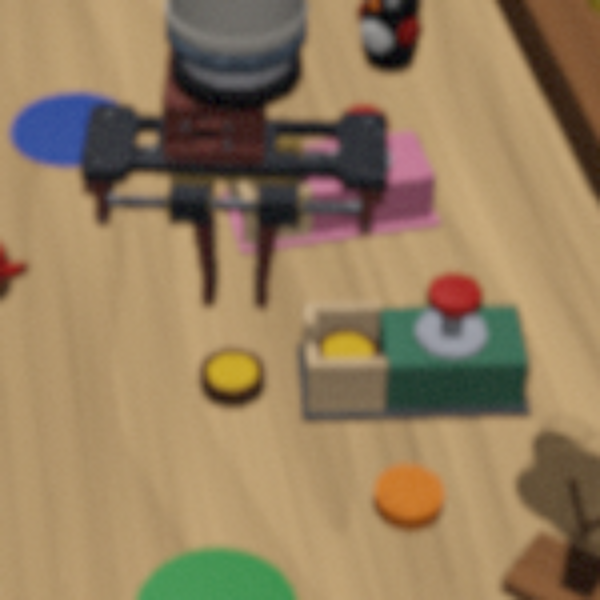

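Call:
{"method": "move_arm", "body": {"motion": [[[0,0,0.06],[0,0,0]],[[0,0,0.115],[0,0,0]],[[0.005,0.05,0.115],[0,0,0]],[[0.005,0.1,0.115],[0,0,0]],[[0.005,0.16,0.115],[0,0,0]]]}}

```text
t: 10.07
ee_pos: [543.2, -36.0, 8.5]
orientation: [3.124, -0.327, 0.001]
ft_force: [-1.0, 0.5, 1.3]
width: 23.6
```

Call:
{"method": "move_arm", "body": {"motion": [[[0,0.06,0],[0,0,0]],[[0,0.14,0],[0,0,0]],[[0,0.22,0],[0,0,0]],[[0,0.28,0],[0,0,0]],[[0,0.3,0],[0,0,0]]]}}

```text
t: 10.7
ee_pos: [533.7, -80.1, 8.2]
orientation: [-3.124, 0.329, 0.0]
ft_force: [-1.3, 1.0, -0.7]
width: 24.2
```

Run:
```python
from h import *
from workcell import ctrl
from st import st
s=ctrl.get_image("side")
st([505.4,-208,6])
c,q=blob(s,(20,130,110),(32,255,255),240,235,298,330);print("token",c,q,ray(s,c,12))
cv2.imwrite("pics/z5.png",np.vstack([cv2.resize(s["pixels"][180:330,220:370],(600,600))])[:,:,::-1])
```

```text
t 10.75 p [533.7 -80.    8.2] F [-0.6 -0.5  0.9] w 24.0 xang -12.0 z [-0. -0. -1.]
units [-0.007  0.874  0.014]
token [277.09836066 264.7704918 ] [271 260  14  11 122] [ 528.7464937  -105.02349858   12.        ]
```

View pics/z5.png

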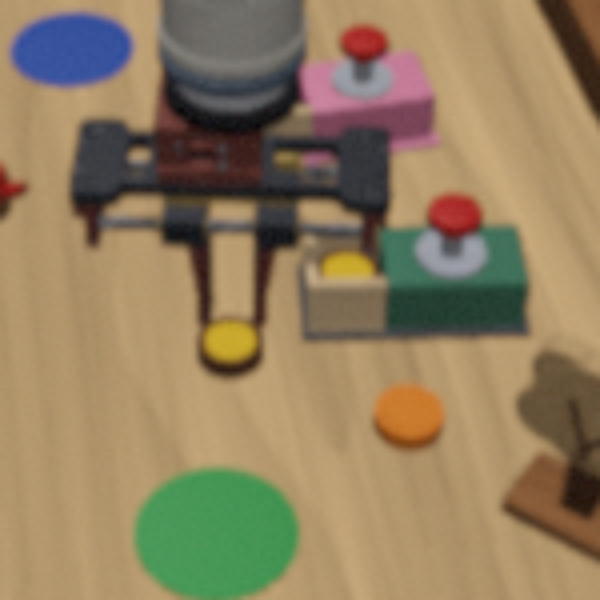

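The token (crop 230,342) is cradled between the fingertips, 25.5 mm ahead of the TCP as computed. Pushing on.

Call:
{"method": "move_arm", "body": {"motion": [[[0,0.06,0.007],[0,0,0]],[[0,0.15,0.015],[0,0,0]],[[-0.003,0.25,0.015],[0,0,0]],[[-0.005,0.35,0.015],[0,0,0]],[[-0.007,0.45,0.015],[0,0,0]]]}}

```text
t: 11.38
ee_pos: [518.4, -146.4, 5.9]
orientation: [3.124, -0.328, -0.0]
ft_force: [-0.1, -0.4, 0.3]
width: 23.8
```

Call:
{"method": "move_arm", "body": {"motion": [[[0,0.1,0],[0,0,0]],[[0,0.19,0],[0,0,0]],[[0,0.27,0],[0,0,0]],[[0,0.33,0],[0,0,0]],[[0,0.36,0],[0,0,0]]]}}

```text
t: 12.0
ee_pos: [507.5, -198.5, 5.9]
orientation: [-3.124, 0.328, -0.0]
ft_force: [-0.2, 0.6, -0.1]
width: 24.3
```

Run:
```python
from h import *
from workcell import ctrl
from st import st
s=ctrl.get_image("side")
st([505.4,-208,6])
c,q=blob(s,(20,130,110),(32,255,255),240,275,298,340);print("token",c,q,ray(s,c,12))
cv2.imwrite("pics/z6.png",np.vstack([cv2.resize(s["pixels"][200:350,210:360],(600,600))])[:,:,::-1])
```

```text
t 12.05 p [ 507.5 -198.7    5.9] F [ 0.3 -0.2 -0.2] w 23.8 xang -12.0 z [ 0. -0. -1.]
units [-0.001  0.064 -0.001]
token [273.83974359 305.71153846] [267 300  15  13 156] [ 502.69611885 -223.23410917   12.        ]
```

View pics/z6.png

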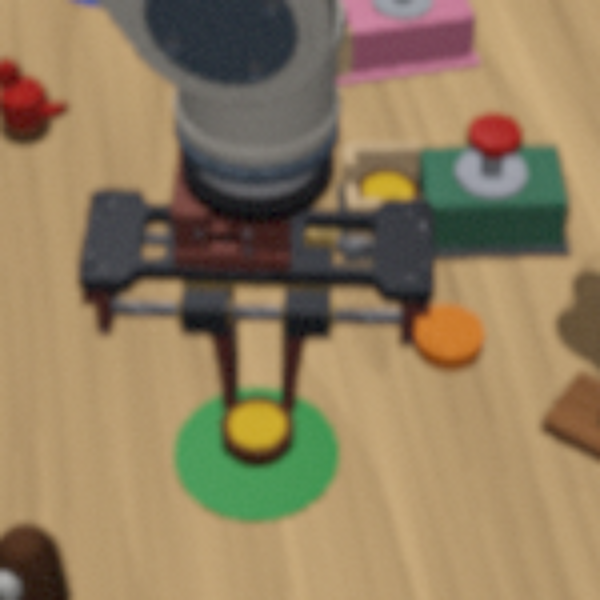

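Token (crop 258,425) is on the pad, ~10 mm short of centre. One last nudge, then back off and raise.

Call:
{"method": "move_arm", "body": {"motion": [[[0,0.02,0],[0,0,0]],[[0,0.04,0],[0,0,0]],[[0,0.06,0],[0,0,0]],[[0,0.07,0],[0,0,0]],[[0,0.07,0],[0,0,0]]]}}

```text
t: 12.68
ee_pos: [505.4, -208.3, 5.9]
orientation: [-3.124, 0.327, -0.0]
ft_force: [0.2, 0.2, -0.2]
width: 23.8
```

Call:
{"method": "move_arm", "body": {"motion": [[[0,-0.04,0],[0,0,0]],[[0,-0.1,0],[0,0,0]],[[0,-0.2,0],[0,0,0]],[[0,-0.25,-0.1],[0,0,0]],[[0,-0.25,-0.3],[0,0,0]]]}}

```text
t: 13.3
ee_pos: [512.7, -170.2, 51.3]
orientation: [-3.124, 0.325, 0.003]
ft_force: [-0.5, 0.5, 0.2]
width: 23.6
```

Call:
{"method": "move_arm", "body": {"motion": [[[0,0,-0.2],[0,0,0]],[[-0.2,0,-0.4],[0,0,0]],[[-0.4,0,-0.6],[0,0,0]],[[-0.5,0,-0.8],[0,0,0]],[[-0.5,0,-0.8],[0,0,0]]]}}

```text
t: 13.92
ee_pos: [440.4, -156.0, 173.7]
orientation: [3.123, -0.327, 0.007]
ft_force: [1.4, 0.2, 0.3]
width: 23.7
```

Run:
```python
from h import *
from workcell import ctrl
from st import st
s=ctrl.get_image("side");t=ctrl.get_image("top")
st([505.4,-208,6])
for im,bx,b2 in((s,(240,275,298,340),(245,290,305,340)),(t,(345,200,400,260),(345,200,400,260))):
  try:
    c,q=blob(im,(20,130,110),(32,255,255),*bx);print("token",c,q,ray(im,c,12))
  except Exception as e: print(e)
cv2.imwrite("pics/s7.png",s["pixels"][:,:,::-1])
cv2.imwrite("pics/z7.png",np.hstack([cv2.resize(s["pixels"][200:350,210:360],(400,400)),cv2.resize(t["pixels"][130:270,270:410],(400,400))])[:,:,::-1])
```

```text
t 14.03 p [ 440.3 -155.9  171.5] F [-0.5 -0.2 -0.5] w 23.7 xang -11.9 z [ 0.002 -0.001 -1.   ]
units [0.494 0.25  1.104]
token [273.6163522 309.3836478] [266 303  16  14 159] [ 500.72153151 -232.87390481   12.        ]
attempt to get argmax of an empty sequence
```

View pics/z7.png

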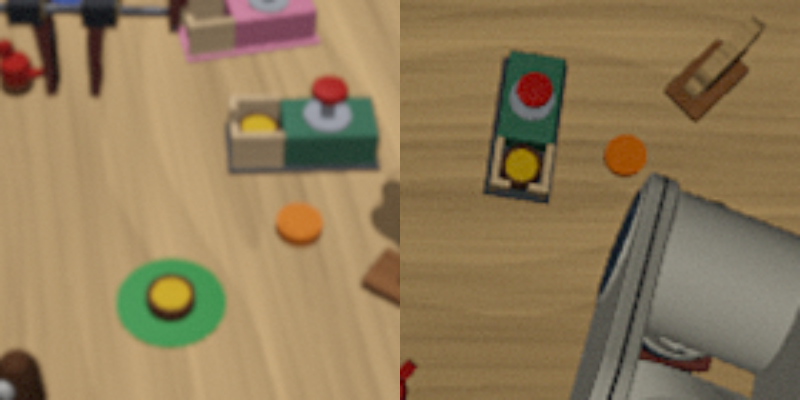

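View pics/s7.png

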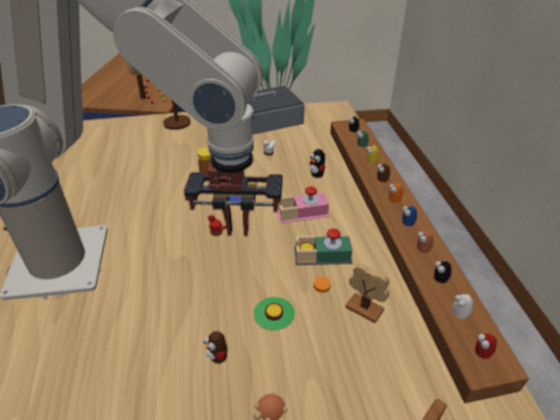

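The side view shows the token flat in the middle of the green round (px 274,312), the plunger up (333,235), the remaining tokens in the magazine (307,248) and the figures where they were. The arm is clear, so I'm handing in.

```bash
python3 -c "
from workcell import ctrl
print(ctrl.close_job())"
```

```text
the job is handed in; nothing more can be done
None
```

The job is handed in. One token came out and now lies flat on the green round. `close_job` reports no verdict, so this rests on my own checks.

- **Press:** I pressed the red plunger onto its stop; the wrist force rose to about 33 N with no further travel. I then let it come back up, and one token slid out.
- **Push:** I slid the token along the table between the partly opened fingertips, backed off and raised the arm clear.
- **Last check (side camera):** the token's centre is about 2 mm from the green round's centre, against the 26 mm allowed. The plunger is up, the other tokens show in the magazine, and the figures and jar in view look unmoved. The arm was clear of everything when I handed in.
- **Not confirmed:** the arm hid the token from the top camera, so its final position comes from the side view alone. I judged the figures by eye and did not re-measure them. The two cameras' estimates of the round's centre differed by about 2 mm.

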